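Put the sanding block away, trip the locked lid stay and shut the case

TASK

Put the wooden sanding block, sole down, into the empty cork-lined bay of the open plywood case and let go of it. Then lift the locked steel stay at the end of the case by its cross handle, past its snap point, so that it springs over to its front stop while the lid still stands open. Last, swing the lid gently down until it is fully shut, without letting it slam, and leave the other things in and around the case where they are.

Things in the scene. Friction and masses are not known exactly. Their poses are not given: they have to be found in the camera images.
- case: Plywood case fixed to the table, 150 (x) x 280 (y) x 60 high, walls and floor 6 mm; origin at the centre of its underside. Its x axis points from its open front to the hinge side (roughly away from the robot), y to the left. Two cross walls make three bays side by side along y, each 138 (x) x 85 (y) mm and 54 deep, centred at y = -91, 0 and +91 mm. The stay is outside its -y end
- bay (a point): Centre of the top of the 3 mm cork liner (132 x 80 mm) in the empty bay, 9 mm above the table; axes as the case. Any of the three bays may be the empty one
- sander_mid (a point): Centre, half-way up, of the loose wooden sanding block: a flat sole 80 (x) x 50 (y) x 10 mm with a raised ridge 64 (x) x 24 (y) mm on it, 45 mm tall in all, so this point is 22.5 mm above its underside. 0.12 kg. Gripped across the 24 mm ridge, above the sole. z up
- lid (a joint): Angle of the lid: 0 = shut, 2.0 = fully open, leaning back beyond upright; it turns about the case's y axis through lid_hinge. The hinge is stiff: the lid stays where it is left, and about 2 to 4 N near its free edge swings it. Until the stay is lifted it blocks the lid from closing below about 1.95
- lid_hinge (a point): Middle of the lid's hinge line, at the lid's underside (60.5 mm above the table, 75 mm along +x from the case's centre). The lid is a 150 x 280 x 8 mm plywood sheet, 0.22 kg; no knob: it is pushed over from behind, near its free edge
- lid_edge (a point): Middle of the free edge of the lid, on its outer (upper when shut) face, 150 mm from the hinge line
- stay (a joint): Angle of the stay: 0 = locked (strut against a pin on the lid's end), grows as its far end is lifted up and over towards the case's front; 2.3 = front stop. A spring pushes it away from the snap point at about 1.1 (bar upright), to one stop or the other (about 0.23 N m at the stops, so some 4 N at the cross handle). It turns about the case's y axis through stay_pivot
- stay_pivot (a point): Pivot of the stay, a steel flat bar 103 mm long, 7 x 11 mm, outside the case's -y end: 5 mm along x, -151.5 mm along y of the case, 68 mm above the table. Locked, the bar runs from here backwards (case +x) and up at 0.457 rad above level
- stay_grip (a point): Grip point of the stay's cross handle: a round bar of 12 mm diameter along the case's y axis that sticks 60 mm out (to -y) from the stay, 65 mm from its pivot; this point lies on its axis 40 mm out from the stay, and moves with the stay. It can turn in the fingers
- tin: Bystander: flat tin 70 mm across, 45 high, loose in a bay; origin under its centre
- tape: Bystander: roll of tape 76 mm across, 36 high, loose in a bay; origin under its centre
- jar: Bystander: jar 48 mm across, 58 high, standing off one end (+x) of the sanding block; origin under its centre
- offcut: Bystander: plaster offcut 50 x 70 x 42 high, off the other end of the sanding block; origin under its centre
- glue: Bystander: bottle 54 mm across, 110 high, beyond the end of the stay's handle; origin under its centre
- cone: Bystander: plaster cone 60 mm across, 66 high, on the table left of and behind the lid; origin under its centre
- spatula: Bystander: spatula 200 mm long lying on the table in front of the case; origin under its middle
Things that resemble listed ones, but are neither listed nor needed, are in the scene too. Of the things that look like the part that bears sander_mid, take the one that is nearest to the robot's base at the start.

How it is judged (in metres and radians):
On the way, in this order (a step that is already met when the one before it is completed fails the run):
1. the sanding block lies sole down in the empty lined bay, let go (x of sander_mid in the frame of bay between -0.045 and 0.045 m and y of sander_mid in the frame of bay between -0.03 and 0.03 m and z of sander_mid in the frame of bay between 0.012 and 0.03 m and angle between sander_mid's own z axis and vertical below 0.15 rad and contact force between the fingers and sander below 0.2 N), for 0.2 s.
2. the stay has sprung over to its front stop while the lid still stands open (value of joint stay above 2.15 rad and value of joint lid above 1.3 rad), for 0.2 s.
At the end, for the whole second after the job is handed in: The sanding block lies sole down (within 0.15 rad) on the liner of the empty bay, the stay is at its front stop (joint above 2.15), and the lid is fully shut (joint below 0.04 rad) (x of sander_mid in the frame of bay between -0.045 and 0.045 m and y of sander_mid in the frame of bay between -0.03 and 0.03 m and z of sander_mid in the frame of bay between 0.012 and 0.03 m and angle between sander_mid's own z axis and vertical below 0.15 rad and value of joint stay above 2.15 rad and value of joint lid below 0.04 rad); the robot touches nothing.
It fails at once if the lid swings shut faster than 2.5 rad/s (slammed) (velocity of joint lid below -2.5 rad/s).
It fails at once if a bystander (tin, tape, jar, offcut, bottle, cone or spatula) is moved more than 30 mm (distance of any of tin, tape, jar, offcut, glue, cone, spatula from where it was at the start of the episode above 0.03 m).
It also fails if it takes over 72 s, if anything falls off the work surface, if the arm or the gripper's body presses on something with over 40 N, if the wrist force passes 120 N, or if a joint passes its speed limit or range.

ROBOT

A 6-joint arm with a two-finger parallel gripper is mounted at the origin on the work surface. World frame = base frame: x ahead of the robot, y to its left, z up, the work surface at z = 0. Lengths are in mm, angles in degrees, forces in N, time in s.
With the tool pointing down it reaches from about 300 to 850 mm from the base axis. Payload 4.2 kg.
Tool frame: the origin (TCP) lies midway between the tips of the shut fingers; the grasp point (between the pads) lies 19 mm behind it; x points along the fingers, y is the direction in which the jaws open and shut, and the axes are right-handed (so a half turn about x gives the same grasp; the last joint's range is limited). The gripper opens to 91 mm and grips with 3 to 60 N. Pads are 32 mm wide; open, the fingers measure 118 mm over their backs; the gripper's body (76 mm by 178 mm) begins 60 mm behind the grasp point.
Start: joints at [-75.745, 18.312, 89.639, -0, 72.044, -1.146], TCP at [152.708, -554.368, 213.976] pointing down, gripper open.
Joint ranges: [-177.97, 177.97], [-48.28, 115.42], [12.27, 149.76], [-77.06, 257.06], [2.81, 150.46], [-146.56, 146.56]. Speed limits (degrees/s): [147.25, 147.25, 180, 180, 180, 180].

INTERFACE

Orientations are given as [roll, pitch, yaw] about the fixed x, y, z axes, in that order (R = Rz(yaw) Ry(pitch) Rx(roll)).
In Python, from workcell import * gives the robot as it stands.
- The arm moves only by the shell command python3 -m handwheel 'ROWS' [FORCE]. ROWS is a JSON object of lists of equal length, an entry for each row: "gripper": the closure, from 0 (fully open) to 1 (shut); "offset": the shift along the tool's x, y, z in mm, a list of three; "rot": the turn, a rotation vector about the tool's x, y, z in degrees, a list of three. A call has 1 to 5 rows; each row is the pose to reach, as a shift and turn from the pose commanded when the call began, along the tool's axes at that moment; what a row does not reach only later rows make up. A row lasts 1/12 s, in which the tool goes at most 41.7 mm and 7.16 degrees, less where a joint would pass 70% of its speed; a pose out of reach is approached as far as the arm can. A call with a gripper value outside its range is refused whole. The fingers move at their own pace and stop on an object; FORCE is the grip in N (left out, the last holds). Time passes only in rows, so rows that repeat a pose let the fingers close. It gives the time, the measured TCP pose, the force and the opening at its end, in the units of the state.
- state(): the state, without advancing time (a new reading comes with each control period).
- grab_frame(name): name is "side" or "top" or "wrist"; returns the picture (420x560x3 uint8, red, green, blue); there is no depth.
- camera_params(name): a dict with "fx", "fy", "cx", "cy" (pixels), "position" and "attitude" of the camera in the world; the wrist camera has in their place "hand_eye" (4x4, takes a point from camera to tool coordinates, whose origin is the TCP and whose axes are the tool frame's). Camera axes: x right, y up, looking along -z (the intrinsics and any distortion apply to the point x, -y, -z); pixel columns grow to the right and rows downward; lengths in mm; the calibration is good to about 2 mm. The wrist camera is an equidistant fisheye: a pixel r from the principal point sees the ray r / f radians off the axis. A picture is of the moment at which its call begins: read the wrist's pose just before it. camera_params takes no time and is no camera call.
- job_done(): hands the job in, once; it reports no verdict.
The state is a dict: "time_s": time; "qpos": joint angles; "qvel": joint speeds; "effort": joint torques, N m; "ee_pos": TCP position; "ee_rot": TCP orientation; "force": force on the tool from outside, world axes, zero at the start; "torque": the same for the moment, N m; "gripper_width": finger opening in mm.
Only numpy, scipy, OpenCV 4.12 (cv2) and the standard library are available. Lean on these libraries where they do the work, as an engineer would, in place of code of your own. Each camera call takes 0.05 s, during which the arm holds its last target.

## Working session

There is one attempt and no reset: what is moved stays moved. The work goes in short steps, Python scripts to look and compute and a shell command to move; the robot and the scene stay as the last step left them, time stands still between calls to the robot, and variables do not carry over. Pictures are saved under pics/ and viewed, and the job is handed in when it is done.

```bash
ls; mkdir -p pics
python3 - <<'E'
from workcell import *
import cv2
print(state())
for n in ["side","top","wrist"]:
    print(n,camera_params(n))
    cv2.imwrite(f"pics/{n}0.png",grab_frame(n)[:,:,::-1])
E
```

```text
pics
{'time_s': 0.0, 'qpos': array([-7.57442310e+01,  1.83503269e+01,  8.97081317e+01, -2.14119648e-04,
        7.20410187e+01, -1.14603199e+00]), 'qvel': array([-0.20428349,  0.0273213 ,  0.01301708, -0.00212664, -0.02893158,
        0.00128639]), 'effort': array([-1.52289402e-03, -4.12465060e+01, -2.31974548e+01,  7.24281301e-02,
        4.56435978e-02, -1.47277733e-04]), 'ee_pos': array([ 152.5859562 , -553.8596854 ,  213.12174144]), 'ee_rot': array([-91.02878106,  89.90052236, 104.37308613]), 'force': array([-1.11618226,  0.10909466, -0.5304952 ]), 'torque': array([0.00248511, 0.05513678, 0.04393726]), 'gripper_width': 91.40376011300536}
side {'fx': 391.21531999065286, 'fy': 391.21531999065286, 'cx': 282.4208170520112, 'cy': 219.3772748014685, 'position': array([258.88428382, 950.28075716, 570.49797365]), 'attitude': array([  60.64208345,   -0.67805985, -161.33844538])}
top {'fx': 473.95901276311423, 'fy': 473.95901276311423, 'cx': 284.552489450545, 'cy': 201.78705492559985, 'position': array([ 317.47682059,  137.99788429, 1475.41501499]), 'attitude': array([  8.3222407 ,  -0.77953045, -90.6056988 ])}
wrist {'fx': 325.19226210127806, 'fy': 325.19226210127806, 'cx': 278.20778166476106, 'cy': 206.61092025122275, 'hand_eye': array([[-4.13599486e-04,  2.80275890e-01, -9.59919400e-01,
        -1.71015331e+02],
       [ 9.99999901e-01, -4.04909302e-05, -4.42691414e-04,
         8.68941761e-01],
       [-1.62943760e-04, -9.59919488e-01, -2.80275846e-01,
        -7.97740790e+01],
       [ 0.00000000e+00,  0.00000000e+00,  0.00000000e+00,
         1.00000000e+00]])}
```

View pics/side0.png

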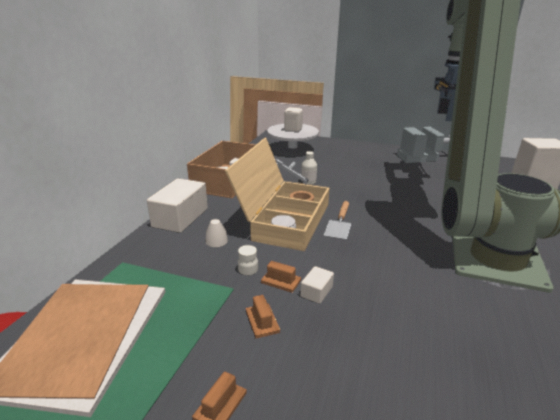

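View pics/top0.png

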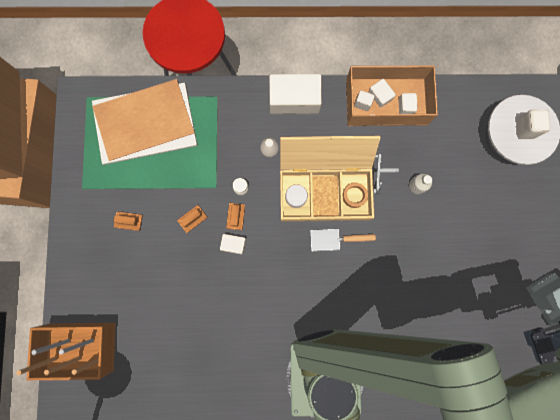

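View pics/wrist0.png

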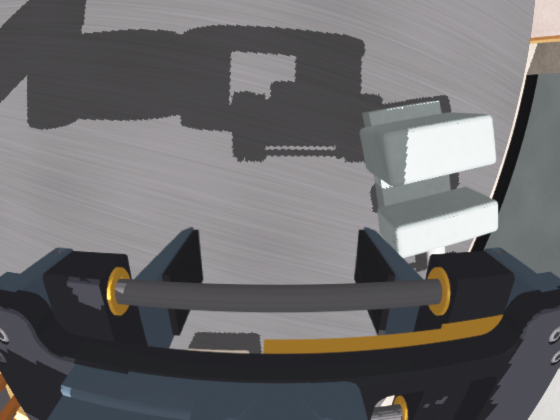

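The middle bay is the empty cork bay. The target block is the one between the jar and the offcut, at top pixel (235,216).

```bash
cat > h.py <<'E'
from workcell import *
import numpy as np, cv2
from scipy.spatial.transform import Rotation as R
P={n:camera_params(n) for n in ["side","top","wrist"]}
def ray(n,u,v,st=None):
    p=P[n]
    if n=="wrist":
        dx,dy=u-p["cx"],v-p["cy"]; r=np.hypot(dx,dy); th=r/p["fx"]
        s=np.sin(th)/max(r,1e-9)
        d=np.array([dx*s,-dy*s,-np.cos(th)])
        T=np.array(p["hand_eye"]); Rt=R.from_euler("xyz",st["ee_rot"],degrees=True).as_matrix()
        return Rt@T[:3,3]+st["ee_pos"], Rt@T[:3,:3]@d
    d=np.array([(u-p["cx"])/p["fx"],-(v-p["cy"])/p["fy"],-1])
    M=R.from_euler("xyz",p["attitude"],degrees=True).as_matrix()
    return np.array(p["position"]),M@d
def onz(n,u,v,z,st=None):
    o,d=ray(n,u,v,st); return o+d*(z-o[2])/d[2]
def proj(n,X,st=None):
    p=P[n]
    if n=="wrist":
        T=np.array(p["hand_eye"]); Rt=R.from_euler("xyz",st["ee_rot"],degrees=True).as_matrix()
        c=T[:3,:3].T@(Rt.T@(np.array(X)-st["ee_pos"])-T[:3,3])
        a=np.array([c[0],-c[1],-c[2]]); rr=np.hypot(a[0],a[1]); th=np.arctan2(rr,a[2])
        return np.array([p["cx"],p["cy"]])+p["fx"]*th*a[:2]/rr
    M=R.from_euler("xyz",p["attitude"],degrees=True).as_matrix()
    c=M.T@(np.array(X)-p["position"])
    return np.array([p["cx"]-p["fx"]*c[0]/c[2],p["cy"]+p["fy"]*c[1]/c[2]])
def tri(obs):
    A=np.zeros((3,3));b=np.zeros(3)
    for (o,d) in obs:
        d=d/np.linalg.norm(d);Q=np.eye(3)-np.outer(d,d);A+=Q;b+=Q@o
    X=np.linalg.solve(A,b); return X
E
python3 - <<'E'
from h import *
t=cv2.imread("pics/top0.png");s=cv2.imread("pics/side0.png")
cv2.imwrite("pics/tc.png",cv2.resize(t[120:260,210:410],None,fx=4,fy=4,interpolation=cv2.INTER_CUBIC))
cv2.imwrite("pics/sc.png",cv2.resize(s[130:310,190:390],None,fx=3.3,fy=3.3,interpolation=cv2.INTER_CUBIC)[:600])
print(onz("top",333,395,100),onz("side",515,255,0))
E
```

```text
[-23.87389484 -11.41230969 100.        ] [-50.42018186 -39.33266965   0.        ]
```

View pics/tc.png

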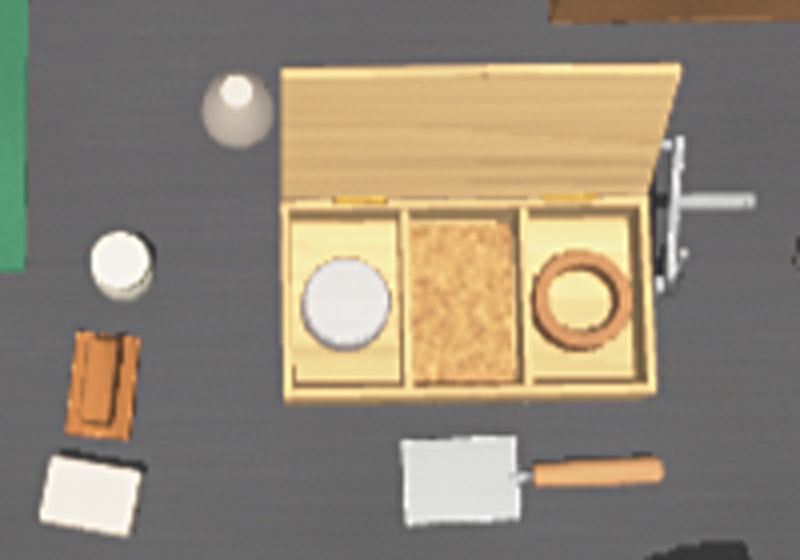

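View pics/sc.png

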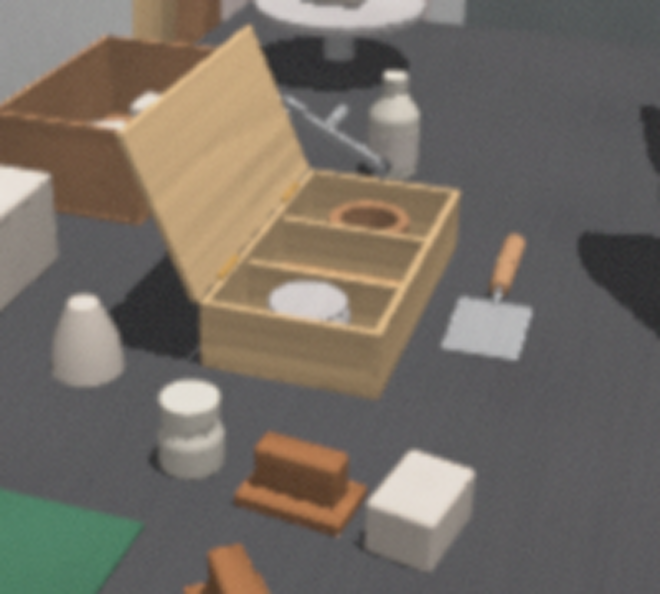

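Crop: case rim front corners at (285,403) and (655,395), with the ridge top around (100,379) and the stay handle from (680,200) to (755,201).

Run:
```python
from h import *
def t(x,y,z): return onz("top",x/4+209.6,y/4+119.6,z)
for nm,x,y,z in [("FL",284,403,60),("FR",656,395,60),("BL",281,203,60),("cork FL",411,384,9),("cork FR",519,381,9),("cork BL",410,222,9),("cork BR",518,222,9),
 ("ridge bl",87,335,45),("ridge br",117,337,45),("ridge fl",81,421,45),("ridge fr",113,424,45),("sole fl",66,433,10),("sole fr",131,440,10),("sole bl",76,331,10),("sole br",140,335,10),
 ("jar",121,258,58),("offc TL",51,455,42),("TR",143,466,42),("BR",134,536,42),("BL",41,521,42),("cone base",238,115,15),("handle in",684,200,97),("handle out",755,201,97),("lidL",282,68,190),("lidR",681,64,190)]:
    print(nm,t(x,y,z).round(1))
print("glue", onz("top",427,176,110).round(1))
```

```text
FL [468.1 129.   60. ]
FR [ 471.6 -151.    60. ]
BL [621.3 129.9  60. ]
cork FL [487.5  29.6   9. ]
cork FR [489.1 -54.7   9. ]
cork BL [616.1  27.9   9. ]
cork BR [615.5 -57.4   9. ]
ridge bl [523.1 278.3  45. ]
ridge br [521.4 255.5  45. ]
ridge fl [457.5 282.5  45. ]
ridge fr [455.  258.3  45. ]
sole fl [451.7 297.6  10. ]
sole fr [445.8 247.3  10. ]
sole bl [531.4 290.4  10. ]
sole br [527.8 240.5  10. ]
jar [580.  251.6  58. ]
offc TL [432.2 305.3  42. ]
TR [423.2 235.8  42. ]
BR [370.7 242.5  42. ]
BL [382.6 312.4  42. ]
cone base [702.3 163.   15. ]
handle in [ 613.3 -169.9   97. ]
handle out [ 612.2 -222.9   97. ]
lidL [689.7 129.  190. ]
lidR [ 690.7 -150.9  190. ]
glue [ 590.2 -303.4  110. ]
```

```bash
cat >> h.py <<'E'
def plan(pos,yaw=None,pitchvec=None,Rt=None):
    """offset/rotvec in tool axes to go to pos with tool pointing down, tool z at 'yaw' deg (world)"""
    s=state(); Rc=R.from_euler("xyz",s["ee_rot"],degrees=True)
    if Rt is None and yaw is not None:
        a=np.radians(yaw); z=np.array([np.cos(a),np.sin(a),0]); x=np.array([0,0,-1.]); y=np.cross(z,x)
        Rt=np.stack([x,y,z],1)
    off=Rc.inv().apply(np.array(pos)-s["ee_pos"])
    rv=(Rc.inv()*R.from_matrix(Rt)).as_rotvec(degrees=True) if Rt is not None else np.zeros(3)
    print("t",round(s["time_s"],2),"pos",s["ee_pos"].round(1),"off",off.round(1),"rot",rv.round(2),"F",s["force"].round(1),"w",round(s["gripper_width"],1),"q",s["qpos"].round(0))
    return off,rv
E
python3 - <<'E'
from h import *
s=state();print(R.from_euler("xyz",s["ee_rot"],degrees=True).as_matrix().round(3))
plan([489,269,160],-3.5)
E
```

```text
[[-0.     0.266 -0.964]
 [ 0.001 -0.964 -0.266]
 [-1.    -0.001 -0.   ]]
t 0.15 pos [ 152.6 -554.   213.3] off [  54.3 -704.  -542.9] rot [-1.611e+02 -1.100e-01  2.000e-02] F [0.8 0.6 0.3] w 91.5 q [-76.  18.  90.  -0.  72.  -1.]
```

Run:
```python
from h import *
az=np.linspace(-74.6,28.8,6);r=np.array([574,540,515,515,535,558]);z=np.array([213,210,205,195,180,165]);yw=np.linspace(-164.6,-3.5,6)
for i in range(5):
    f=lambda i:np.array([r[i]*np.cos(np.radians(az[i])),r[i]*np.sin(np.radians(az[i])),z[i]])
    a=np.radians(yw[i]);Z=np.array([np.cos(a),np.sin(a),0]);X=np.array([0,0,-1.]);Y=np.cross(Z,X)
    d=f(i+1)-f(i);print([round(float(q@d)) for q in (X,Y,Z)],np.linalg.norm(d).round(),f(i+1).round())
```

```text
[3, -69, -191] 203.0 [ 318. -436.  210.]
[5, -21, -190] 191.0 [ 431. -282.  205.]
[10, 41, -180] 185.0 [ 503. -112.  195.]
[15, 95, -164] 190.0 [530.  76. 180.]
[15, 133, -146] 198.0 [489. 269. 165.]
```

```bash
python3 -m handwheel '{"gripper":[0,0,0,0,0],"offset":[[1,-14,-38],[1,-28,-76],[2,-41,-115],[2,-55,-153],[3,-69,-191]],"rot":[[-6.4,0,0],[-12.9,0,0],[-19.3,0,0],[-25.8,0,0],[-32.2,0,0]]}'
python3 -m handwheel '{"gripper":[0,0,0,0,0],"offset":[[1,-4,-38],[2,-8,-76],[3,-13,-114],[4,-17,-152],[5,-21,-190]],"rot":[[-6.4,0,0],[-12.9,0,0],[-19.3,0,0],[-25.8,0,0],[-32.2,0,0]]}'
python3 -m handwheel '{"gripper":[0,0,0,0,0],"offset":[[2,8,-36],[4,16,-72],[6,25,-108],[8,33,-144],[10,41,-180]],"rot":[[-6.4,0,0],[-12.9,0,0],[-19.3,0,0],[-25.8,0,0],[-32.2,0,0]]}'
python3 -m handwheel '{"gripper":[0,0,0,0,0],"offset":[[3,19,-33],[6,38,-66],[9,57,-98],[12,76,-131],[15,95,-164]],"rot":[[-6.4,0,0],[-12.9,0,0],[-19.3,0,0],[-25.8,0,0],[-32.2,0,0]]}'
python3 -m handwheel '{"gripper":[0,0,0,0,0],"offset":[[3,27,-29],[6,53,-58],[9,80,-88],[12,106,-117],[15,133,-146]],"rot":[[-6.4,0,0],[-12.9,0,0],[-19.3,0,0],[-25.8,0,0],[-32.2,0,0]]}'
python3 - <<'E'
from h import *
s=state()
cv2.imwrite("pics/w1.png",grab_frame("wrist")[:,:,::-1])
plan([489,269,100],-3.5)
for X in [[523,267,45],[456,270,45]]: print(proj("wrist",X,s))
E
```

```text
time_s: 0.57
ee_pos: [319.6, -435.8, 210.9]
ee_rot: [-106.5, 90.0, 121.3]
force: [-0.4, -0.9, -0.2]
gripper_width: 91.3
time_s: 0.98
ee_pos: [431.8, -280.8, 205.8]
ee_rot: [-104.6, 90.0, 155.5]
force: [0.6, 0.1, -0.3]
gripper_width: 90.9
time_s: 1.4
ee_pos: [503.6, -110.9, 195.7]
ee_rot: [-89.2, 90.0, -156.8]
force: [0.7, -0.7, 0.2]
gripper_width: 91.1
time_s: 1.82
ee_pos: [529.8, 76.7, 180.6]
ee_rot: [-107.8, 90.0, -143.3]
force: [0.7, -0.6, -0.2]
gripper_width: 90.9
time_s: 2.23
ee_pos: [488.4, 269.8, 165.5]
ee_rot: [-132.9, 90.0, -136.2]
force: [0.4, -0.9, 0.9]
gripper_width: 90.9
t 2.28 pos [487.  276.6 164.9] off [64.9 -7.9  2.5] rot [ 0.63 -0.12 -0.31] F [-0.3  4.8  0.5] w 91.1 q [ 28.  19.  96.   0.  65. -59.]
[278.25375477 235.00750459]
[277.34939365 165.61653299]
```

View pics/w1.png

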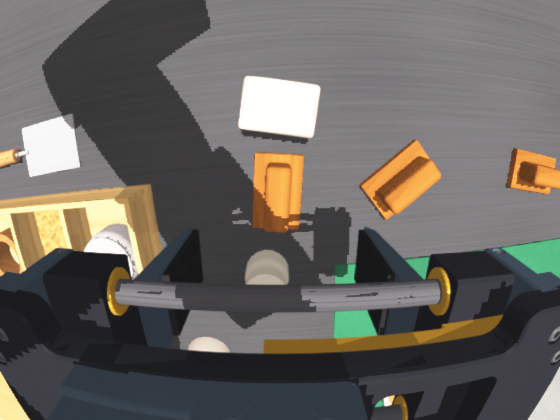

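Wrist view confirms the block: ridge at about (278,165–228), aligned with the tool, with the jar and offcut off its ends. Settle, then descend.

```bash
python3 -m handwheel '{"gripper":[0,0],"offset":[[0,0,0],[0,0,0]],"rot":[[0,0,0],[0,0,0]]}'
python3 - <<'E'
from h import *
plan([489,269,16],-3.5)
E
```

```text
time_s: 2.45
ee_pos: [488.9, 268.4, 165.5]
ee_rot: [-120.2, 89.9, -123.7]
force: [0.1, -0.5, -0.5]
gripper_width: 91.2
t 2.45 pos [488.9 268.4 165.5] off [1.495e+02 8.000e-01 1.000e-01] rot [-0.04 -0.04  0.07] F [ 0.1 -0.5 -0.5] w 91.2 q [ 28.  19.  96.  -0.  65. -59.]
```

```bash
python3 -m handwheel '{"gripper":[0,0,0.3,0.3,0.3],"offset":[[35,0,0],[70,0,0],[100,0,0],[130,0,0],[149,0,0]],"rot":[[0,0,0],[0,0,0],[0,0,0],[0,0,0],[0,0,0]]}' 20
python3 -m handwheel '{"gripper":[1,1,1,1,1],"offset":[[0,0,0],[0,0,0],[0,0,0],[0,0,0],[0,0,0]],"rot":[[0,0,0],[0,0,0],[0,0,0],[0,0,0],[0,0,0]]}' 20
python3 -m handwheel '{"gripper":[1,1,1,1,1],"offset":[[0,0,0],[0,0,0],[0,0,0],[0,0,0],[0,0,0]],"rot":[[0,0,0],[0,0,0],[0,0,0],[0,0,0],[0,0,0]]}' 20
```

```text
time_s: 2.87
ee_pos: [488.5, 265.5, 14.3]
ee_rot: [-142.2, 89.8, -146.0]
force: [-0.4, -0.1, -0.5]
gripper_width: 74.3
time_s: 3.28
ee_pos: [490.5, 268.4, 18.6]
ee_rot: [28.8, 89.8, 25.2]
force: [-0.3, -0.2, 0.6]
gripper_width: 40.9
time_s: 3.7
ee_pos: [489.7, 268.4, 17.6]
ee_rot: [22.3, 89.9, 18.8]
force: [-0.7, -0.6, 5.6]
gripper_width: 23.9
```

```bash
python3 -m handwheel '{"gripper":[1,1,1,1,1],"offset":[[-10,0,0],[-40,0,0],[-75,0,0],[-110,0,0],[-115,0,0]],"rot":[[0,0,0],[0,0,0],[0,0,0],[0,0,0],[0,0,0]]}' 30
python3 -m handwheel '{"gripper":[1,1],"offset":[[0,0,0],[0,0,0]],"rot":[[0,0,0],[0,0,0]]}'
python3 - <<'E'
from h import *
plan([547,-12,130],0.7)
E
```

```text
time_s: 4.12
ee_pos: [492.4, 269.8, 138.2]
ee_rot: [30.9, 89.4, 27.3]
force: [1.4, 0.2, -2.3]
gripper_width: 24.0
time_s: 4.28
ee_pos: [488.7, 267.8, 131.4]
ee_rot: [-145.1, 89.9, -148.7]
force: [-0.5, -0.4, -1.8]
gripper_width: 24.0
t 4.28 pos [488.7 267.8 131.4] off [   1.6 -275.6   75.7] rot [-4.3  -0.06  0.04] F [-0.5 -0.4 -1.8] w 24.0 q [ 28.  20.  99.  -0.  61. -59.]
```

```bash
python3 -m handwheel '{"gripper":[1,1,1,1,1],"offset":[[0,-20,5],[0,-50,13],[0,-82,22],[0,-115,31],[0,-145,39]],"rot":[[-1,0,0],[-1,0,0],[-2,0,0],[-2,0,0],[-2.3,0,0]]}' 
python3 -m handwheel '{"gripper":[1,1,1,1,1],"offset":[[0,-32,9],[0,-64,18],[0,-95,27],[0,-118,34],[0,-130,37]],"rot":[[-1,0,0],[-1,0,0],[-2,0,0],[-2,0,0],[-2,0,0]]}' 
python3 -m handwheel '{"gripper":[1,1,1],"offset":[[0,0,0],[0,0,0],[0,0,0]],"rot":[[0,0,0],[0,0,0],[0,0,0]]}'
python3 - <<'E'
from h import *
plan([547,-12,26],0.7)
s=state()
cv2.imwrite("pics/w2.png",grab_frame("wrist")[:,:,::-1])
cv2.imwrite("pics/t2.png",cv2.resize(grab_frame("top")[120:260,210:410,::-1],None,fx=4,fy=4,interpolation=cv2.INTER_CUBIC))
cv2.imwrite("pics/s2.png",cv2.resize(grab_frame("side")[130:310,190:390,::-1],None,fx=3.3,fy=3.3,interpolation=cv2.INTER_CUBIC)[:600])
E
```

```text
time_s: 4.7
ee_pos: [517.6, 119.1, 129.5]
ee_rot: [-162.7, 89.7, -164.0]
force: [0.4, -0.6, -1.3]
gripper_width: 23.7
time_s: 5.12
ee_pos: [552.4, -12.5, 129.5]
ee_rot: [-172.0, 89.8, -171.4]
force: [0.9, 0.5, -1.5]
gripper_width: 23.6
time_s: 5.37
ee_pos: [552.3, -8.7, 131.0]
ee_rot: [162.7, 89.9, 163.4]
force: [-1.1, 0.6, -1.2]
gripper_width: 23.5
t 5.37 pos [552.3  -8.7 131. ] off [105.   -3.3  -5.1] rot [ 0.03 -0.14 -0.04] F [-1.1  0.6 -1.2] w 23.5 q [ -2.  20. 100.   0.  60. -93.]
```

View pics/w2.png

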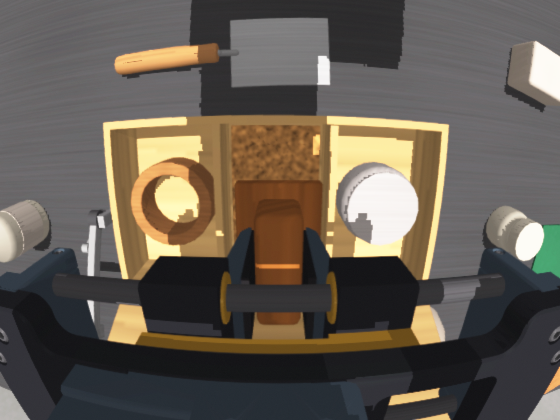

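View pics/s2.png

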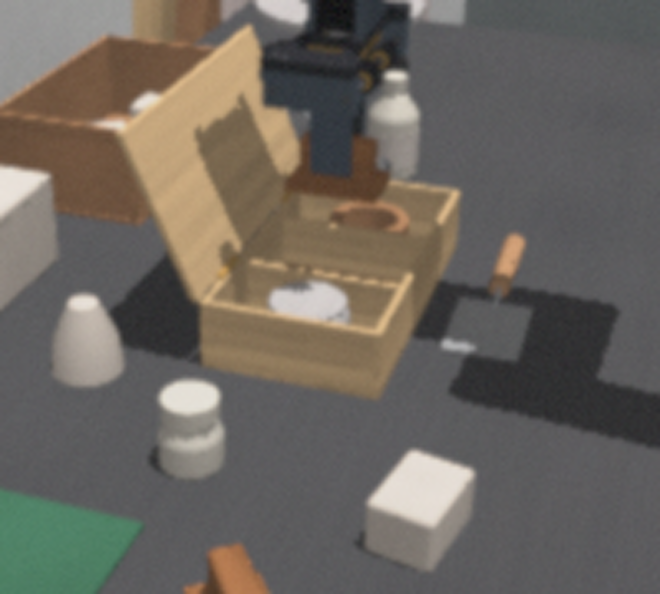

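Run:
```python
from h import *
s=state()
for u,v in [(218,200),(231,200),(322,200),(337,200),(105,125),(447,128),(219,123),(335,124),(130,245),(424,245)]: print(u,v,onz("wrist",u,v,60,s).round(1))
```

```text
218 200 [540.2 -56.6  60. ]
231 200 [540.  -46.3  60. ]
322 200 [539.   24.5  60. ]
337 200 [538.9  36.4  60. ]
105 125 [ 477.7 -151.5   60. ]
447 128 [476.6 126.5  60. ]
219 123 [480.5 -54.6  60. ]
335 124 [480.1  32.   60. ]
130 245 [ 581.6 -138.3   60. ]
424 245 [577.9 118.   60. ]
```

```bash
python3 -m handwheel '{"gripper":[1,1,1,1,1],"offset":[[12,-3,-4],[32,-3,-4],[56,-3,-4],[76,-3,-4],[86,-3,-4]],"rot":[[0,0,0],[0,0,0],[0,0,0],[0,0,0],[0,0,0]]}' 
python3 -m handwheel '{"gripper":[1,1,1,1,1],"offset":[[4,0,0],[8,0,0],[12,0,0],[15,0,0],[17,0,0]],"rot":[[0,0,0],[0,0,0],[0,0,0],[0,0,0],[0,0,0]]}'
python3 - <<'E'
from h import *
plan([548,-12,26.6],0.7)
E
```

```text
time_s: 5.93
ee_pos: [547.6, -11.9, 43.8]
ee_rot: [176.2, 89.8, 177.0]
force: [-1.3, -0.1, -2.3]
gripper_width: 23.8
time_s: 6.35
ee_pos: [549.8, -12.8, 29.4]
ee_rot: [-6.5, 89.9, -5.8]
force: [-0.1, 0.3, -1.1]
gripper_width: 24.0
t 6.35 pos [549.8 -12.8  29.4] off [ 2.8  0.8 -1.8] rot [0.01 0.08 0.01] F [-0.1  0.3 -1.1] w 24.0 q [ -3.  26. 107.  -0.  46. -93.]
```

```bash
python3 -m handwheel '{"gripper":[1,1,0.55,0.55,0.55],"offset":[[1,0,0],[2,0,0],[2,0,0],[2,0,0],[2,0,0]],"rot":[[0,0,0],[0,0,0],[0,0,0],[0,0,0],[0,0,0]]}' 
python3 -m handwheel '{"gripper":[0.55,0.55,0.55,0.55,0.55],"offset":[[0,0,0],[-10,0,0],[-30,0,0],[-60,0,0],[-90,0,0]],"rot":[[0,0,0],[0,0,0],[0,0,0],[0,0,0],[0,0,0]]}'
python3 - <<'E'
from h import *
plan([548,-12,26.6],0.7)
s=state()
cv2.imwrite("pics/w3.png",grab_frame("wrist")[:,:,::-1])
E
```

```text
time_s: 6.77
ee_pos: [549.7, -12.9, 27.3]
ee_rot: [-6.7, 89.9, -6.0]
force: [0.1, 0.8, 1.0]
gripper_width: 40.0
time_s: 7.18
ee_pos: [548.7, -12.9, 118.2]
ee_rot: [-178.8, 89.9, -178.1]
force: [-0.1, 0.2, 1.0]
gripper_width: 41.1
t 7.18 pos [548.7 -12.9 118.2] off [91.6  0.9 -0.6] rot [ 0.   -0.08  0.  ] F [-0.1  0.2  1. ] w 41.1 q [ -3.  21. 101.  -0.  58. -93.]
```

View pics/w3.png

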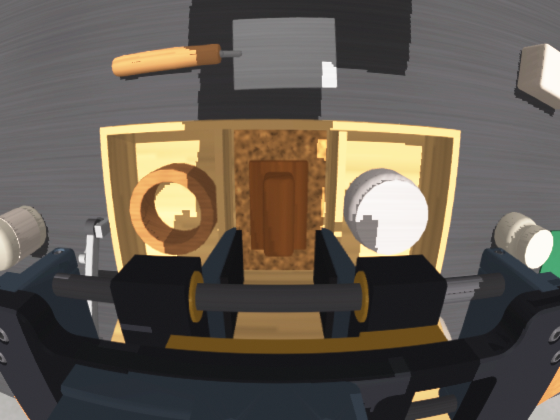

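Step 1 done: the block lies flat on the cork. Now over to the stay handle, rotating the jaws so they open along x.

```bash
python3 -m handwheel '{"gripper":[0.55,0.55,0.55,0.55,0.55],"offset":[[-20,0,-8],[-40,-20,-16],[-60,-45,-24],[-75,-70,-32],[-82,-90,-40]],"rot":[[6,0,0],[12,0,0],[18,0,0],[24,0,0],[30,0,0]]}'
python3 - <<'E'
from h import *
plan([520,-207,195],-90)
E
```

```text
time_s: 7.65
ee_pos: [511.1, -104.9, 202.1]
ee_rot: [10.3, 89.7, -19.2]
force: [0.1, -0.7, -0.6]
gripper_width: 41.3
t 7.65 pos [ 511.1 -104.9  202.1] off [  7.4 -84.4  58.1] rot [60.42  0.25 -0.21] F [ 0.1 -0.7 -0.6] w 41.3 q [-13.  14.  98.  -0.  68. -73.]
```

```bash
python3 -m handwheel '{"gripper":[0.55,0.55,0.55,0.55,0.55],"offset":[[0,-8,6],[0,-17,12],[0,-25,17],[0,-34,23],[0,-42,29]],"rot":[[6,0,0],[12,0,0],[18,0,0],[24,0,0],[30,0,0]]}'
python3 - <<'E'
from h import *
plan([540,-207,200],-90)
E
```

```text
time_s: 8.07
ee_pos: [515.0, -154.8, 199.8]
ee_rot: [33.3, 89.9, -26.3]
force: [-0.1, 0.2, 0.5]
gripper_width: 41.0
t 8.07 pos [ 515.  -154.8  199.8] off [-0.2 -4.8 57.7] rot [30.39  0.04 -0.04] F [-0.1  0.2  0.5] w 41.0 q [-18.  15.  96.  -0.  69. -48.]
```

```bash
python3 -m handwheel '{"gripper":[0.55,0.55,0.55,0.55,0.55],"offset":[[0,-1,12],[0,-2,24],[0,-3,36],[0,-4,48],[0,-5,58]],"rot":[[6,0,0],[12,0,0],[18,0,0],[24,0,0],[30.4,0,0]]}'
python3 -m handwheel '{"gripper":[0.55],"offset":[[0,0,0]],"rot":[[0,0,0]]}'
python3 - <<'E'
from h import *
plan([611,-207,150],-90)
s=state()
cv2.imwrite("pics/w4.png",grab_frame("wrist")[:,:,::-1])
f=grab_frame("side")[100:230,240:400,::-1]
cv2.imwrite("pics/s4.png",cv2.resize(f,None,fx=4,fy=4,interpolation=cv2.INTER_CUBIC))
for X in [(611,-166,97),(611,-226,97),(553,-162.5,68)]: print(proj("wrist",X,s),proj("side",X),proj("top",X))
E
```

```text
time_s: 8.48
ee_pos: [540.7, -207.3, 199.6]
ee_rot: [57.9, 89.9, -32.1]
force: [0.2, -0.4, 0.0]
gripper_width: 41.0
time_s: 8.57
ee_pos: [541.2, -208.1, 199.5]
ee_rot: [50.1, 89.9, -39.8]
force: [0.1, 0.4, -0.2]
gripper_width: 41.1
t 8.57 pos [ 541.2 -208.1  199.5] off [49.6 69.7 -1. ] rot [ 0.13  0.07 -0.08] F [ 0.1  0.4 -0.2] w 41.1 q [-22.  19.  90.  -0.  70. -22.]
[358.3312876  158.36525571] [288.03684566 169.13034168] [379.3250091  170.37180596]
[354.16277871 224.17485103] [293.59140752 162.73166878] [399.40623155 170.22077781]
[290.12696504 149.41052224] [304.82715891 180.40902724] [376.89703563 191.2231531 ]
```

View pics/w4.png

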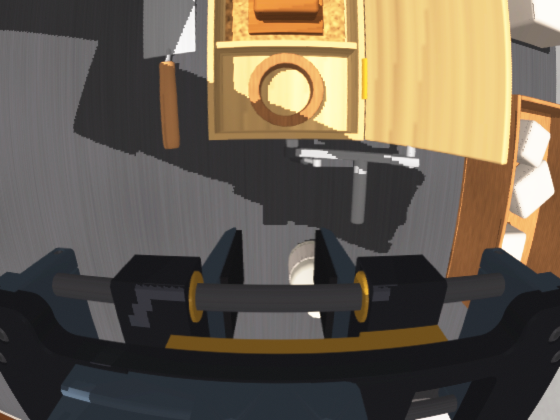

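View pics/s4.png

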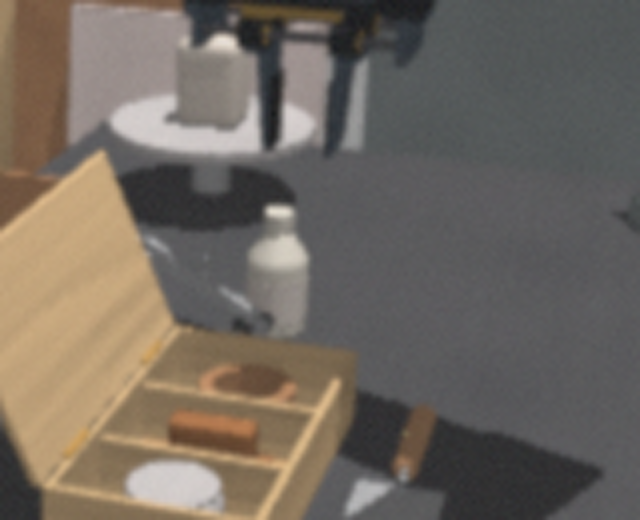

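Run:
```python
from h import *
s=state()
for u,v in [(360.5,165),(358,221),(359,195)]: print(onz("wrist",u,v,97,s).round(1))
for u,v in [(213,136),(360,136)]: print(onz("wrist",u,v,60,s).round(1))
plan([613,-206,120],-90)
```

```text
[ 611.8 -169.6   97. ]
[ 613.2 -220.7   97. ]
[ 612.2 -196.4   97. ]
[ 477.7 -148.3   60. ]
[ 619.6 -146.6   60. ]
t 8.67 pos [ 540.2 -206.5  199.2] off [79.2 72.8  0.1] rot [ 0.43 -0.01  0.  ] F [ 0.3 -0.6  0. ] w 40.9 q [-22.  19.  91.   0.  70. -22.]
```

```bash
python3 -m handwheel '{"gripper":[0.5,0.5,0.5,0.5,0.5],"offset":[[0,20,0],[10,45,0],[35,65,0],[60,72,0],[78,72.5,0]],"rot":[[0,0,0],[0,0,0],[0,0,0],[0,0,0],[0,0,0]]}'
python3 -m handwheel '{"gripper":[0.5,0.5,0.5,0.5,0.5],"offset":[[8,0,0],[20,0,0],[32,0,0],[40,0,0],[41,0,0]],"rot":[[0,0,0],[0,0,0],[0,0,0],[0,0,0],[0,0,0]]}'
python3 - <<'E'
from h import *
plan([613,-206,78],-90)
s=state()
cv2.imwrite("pics/w5.png",grab_frame("wrist")[:,:,::-1])
f=grab_frame("side")[100:230,240:400,::-1]
cv2.imwrite("pics/s5.png",cv2.resize(f,None,fx=4,fy=4,interpolation=cv2.INTER_CUBIC))
E
```

```text
time_s: 9.08
ee_pos: [613.7, -205.0, 119.0]
ee_rot: [-128.7, 89.9, 141.8]
force: [-0.9, 0.8, -0.8]
gripper_width: 45.6
time_s: 9.5
ee_pos: [611.8, -205.7, 78.7]
ee_rot: [-108.8, 89.9, 161.6]
force: [-0.1, -0.2, 0.5]
gripper_width: 45.6
t 9.5 pos [ 611.8 -205.7   78.7] off [0.7 1.2 0.3] rot [ 0.34 -0.05  0.14] F [-0.1 -0.2  0.5] w 45.6 q [-20.  31.  90.  -0.  59. -20.]
```

View pics/w5.png

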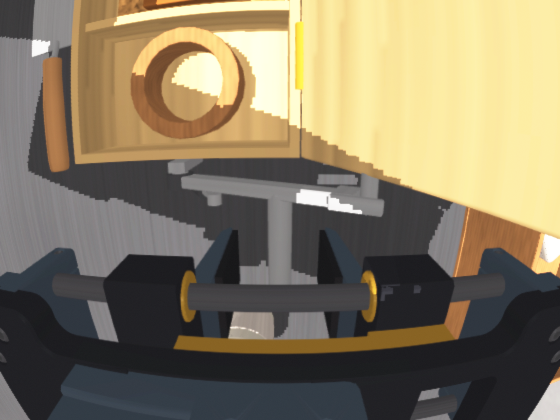

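View pics/s5.png

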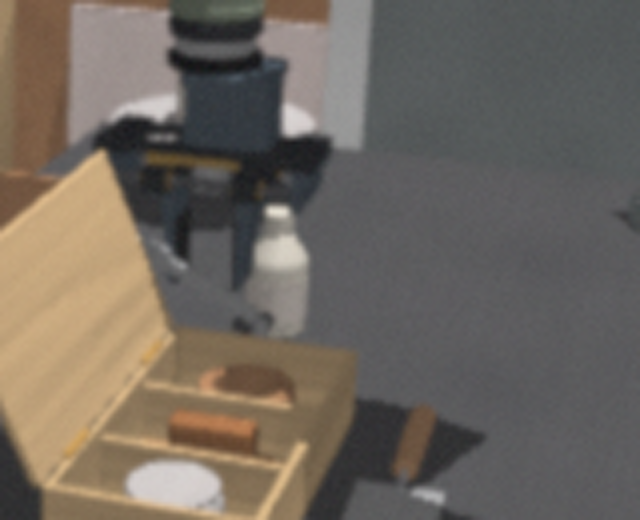

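The handle is centred between the fingers (wrist px x≈279). Closing on it.

```bash
python3 -m handwheel '{"gripper":[1,1,1,1,1],"offset":[[0,0,0],[0,0,0],[0,0,0],[0,0,0],[0,0,0]],"rot":[[0,0,0],[0,0,0],[0,0,0],[0,0,0],[0,0,0]]}' 40
python3 -m handwheel '{"gripper":[1,1,1],"offset":[[0,0,0],[0,0,0],[0,0,0]],"rot":[[0,0,0],[0,0,0],[0,0,0]]}' 40
python3 - <<'E'
from h import *
s=state();print(s["ee_pos"],s["force"],s["gripper_width"])
# arc: offsets rel. to current handle pos, tool x=-z, tool y=+x
for a in [0,.15,.3,.5,.7,.9,1.1,1.3,1.5,1.7,1.9,2.1,2.2,2.3]:
    t=a+.457; print(a, "offx %.1f offy %.1f"%(-65*(np.sin(t)-np.sin(.457)),65*(np.cos(t)-np.cos(.457))))
print(R.from_euler("xyz",s["ee_rot"],degrees=True).as_matrix().round(2))
E
```

```text
time_s: 10.02
ee_pos: [613.1, -206.3, 80.3]
ee_rot: [62.7, 90.0, -27.0]
force: [-0.3, -0.0, 0.3]
gripper_width: 15.2
time_s: 10.27
ee_pos: [612.5, -206.3, 80.2]
ee_rot: [-77.5, 90.0, -167.1]
force: [-2.2, -0.4, 2.6]
gripper_width: 11.4
[ 612.51287235 -206.3080423    80.19384659] [-2.15425737 -0.36088623  2.56637971] 11.366646530265562
0 offx -0.0 offy 0.0
0.15 offx -8.4 offy -4.9
0.3 offx -16.0 offy -11.1
0.5 offx -24.5 offy -20.9
0.7 offx -30.8 offy -32.2
0.9 offx -34.8 offy -44.5
1.1 offx -36.3 offy -57.4
1.3 offx -35.2 offy -70.4
1.5 offx -31.5 offy -82.8
1.7 offx -25.5 offy -94.3
1.9 offx -17.2 offy -104.3
2.1 offx -7.2 offy -112.5
2.2 offx -1.6 offy -115.8
2.3 offx 4.3 offy -118.6
[[-0.    1.    0.01]
 [-0.    0.01 -1.  ]
 [-1.   -0.    0.  ]]
```

```bash
python3 -m handwheel '{"gripper":[1,1,1,1,1],"offset":[[-4,-2,0],[-8.4,-5,0],[-12.5,-8,0],[-16,-11,0],[-20.5,-16,0]],"rot":[[0,0,0],[0,0,0],[0,0,0],[0,0,0],[0,0,0]]}'
python3 -m handwheel '{"gripper":[1,1,1,1,1],"offset":[[-4,-5,0],[-8,-11,0],[-10.3,-16,0],[-12.5,-22,0],[-14.3,-28.5,0]],"rot":[[0,0,0],[0,0,0],[0,0,0],[0,0,0],[0,0,0]]}'
python3 - <<'E'
from h import *
plan([613,-206,80])
cv2.imwrite("pics/w6.png",grab_frame("wrist")[:,:,::-1])
E
```

```text
time_s: 10.68
ee_pos: [598.4, -206.4, 101.1]
ee_rot: [81.8, 89.8, -7.9]
force: [5.3, 0.6, -3.5]
gripper_width: 11.0
time_s: 11.1
ee_pos: [572.6, -206.6, 118.2]
ee_rot: [82.2, 89.3, -7.6]
force: [7.0, 2.3, 4.0]
gripper_width: 10.9
t 11.1 pos [ 572.6 -206.6  118.2] off [38.7 39.9 -0.5] rot [0. 0. 0.] F [7.  2.3 4. ] w 10.9 q [-21.  25.  94.   0.  61. -21.]
```

View pics/w6.png

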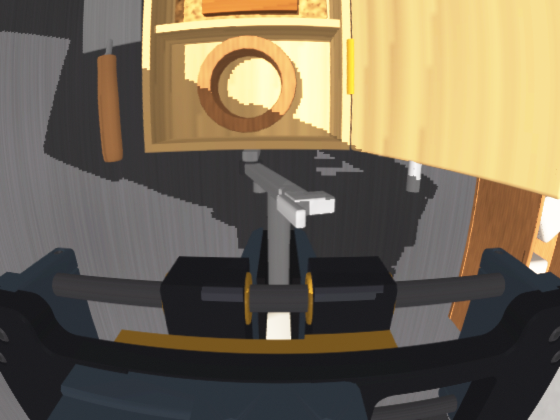

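```bash
python3 -m handwheel '{"gripper":[1,1,1,1,1],"offset":[[-1,-7,0],[-1.5,-14,0],[-1,-21,0],[0.5,-29,0],[3,-38,0]],"rot":[[0,0,0],[0,0,0],[0,0,0],[0,0,0],[0,0,0]]}'
python3 -m handwheel '{"gripper":[1,1,1,1,1],"offset":[[3,-6,0],[6,-12,0],[10,-17,0],[14,-21,0],[18,-25,0]],"rot":[[0,0,0],[0,0,0],[0,0,0],[0,0,0],[0,0,0]]}'
python3 - <<'E'
from h import *
plan([613,-206,80])
cv2.imwrite("pics/w7.png",grab_frame("wrist")[:,:,::-1])
E
```

```text
time_s: 11.57
ee_pos: [532.5, -206.7, 115.2]
ee_rot: [78.2, 89.6, -11.5]
force: [2.8, -0.1, 3.1]
gripper_width: 10.6
time_s: 11.98
ee_pos: [504.3, -206.8, 92.8]
ee_rot: [-98.0, 89.9, 172.3]
force: [0.5, -0.2, 0.1]
gripper_width: 11.1
t 11.98 pos [ 504.3 -206.8   92.8] off [ 12.6 108.7  -0.2] rot [0. 0. 0.] F [ 0.5 -0.2  0.1] w 11.1 q [-23.  22. 103.  -0.  55. -24.]
```

View pics/w7.png

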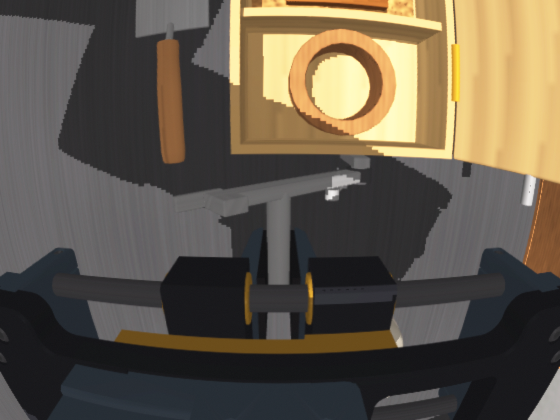

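```bash
python3 -m handwheel '{"gripper":[1,1,1,1,1],"offset":[[5,-4,0],[9,-7,0],[13,-9.5,0],[17,-11.5,0],[20,-13,0]],"rot":[[0,0,0],[0,0,0],[0,0,0],[0,0,0],[0,0,0]]}'
python3 -m handwheel '{"gripper":[0.5,0.5,0.5,0.5,0.5],"offset":[[0,0,0],[0,0,0],[0,0,0],[0,0,0],[0,0,0]],"rot":[[0,0,0],[0,0,0],[0,0,0],[0,0,0],[0,0,0]]}'
python3 -m handwheel '{"gripper":[0.5,0.5,0.5,0.5,0.5],"offset":[[-20,0,0],[-50,0,0],[-85,0,0],[-120,0,0],[-150,0,0]],"rot":[[0,0,0],[0,0,0],[0,0,0],[0,0,0],[0,0,0]]}'
python3 -m handwheel '{"gripper":[0.5,0.5],"offset":[[0,0,0],[0,0,0]],"rot":[[0,0,0],[0,0,0]]}'
python3 - <<'E'
from h import *
plan([613,-206,80])
s=state()
cv2.imwrite("pics/w8.png",grab_frame("wrist")[:,:,::-1])
for st in [2.15,2.3]:
  for r in [65,103]:
    t=st+.457
    X=np.array([554+r*np.cos(t),-162,68+r*np.sin(t)]);print(st,r,proj("wrist",X,s),proj("side",X))
f=grab_frame("side")
cv2.imwrite("pics/s8.png",cv2.resize(f[130:260,220:380,::-1],None,fx=4,fy=4,interpolation=cv2.INTER_CUBIC))
E
```

```text
time_s: 12.45
ee_pos: [493.9, -206.9, 73.4]
ee_rot: [84.6, 89.8, -5.1]
force: [8.0, 1.2, 5.1]
gripper_width: 11.2
time_s: 12.87
ee_pos: [492.0, -206.8, 73.7]
ee_rot: [-95.1, 90.0, 175.2]
force: [-0.6, 0.6, -1.0]
gripper_width: 41.5
time_s: 13.28
ee_pos: [492.3, -206.9, 226.1]
ee_rot: [53.1, 89.9, -36.6]
force: [1.0, -0.7, -1.3]
gripper_width: 45.3
time_s: 13.45
ee_pos: [493.1, -207.2, 225.7]
ee_rot: [63.0, 89.8, -26.7]
force: [0.8, 0.1, 0.1]
gripper_width: 45.7
t 13.45 pos [ 493.1 -207.2  225.7] off [146.1 119.4  -0.8] rot [0. 0. 0.] F [0.8 0.1 0.1] w 45.7 q [-24.  14.  94.  -0.  72. -24.]
2.15 65 [282.76632534 150.56482189] [322.22713828 173.1281344 ]
2.15 103 [244.85023136 153.12684136] [333.03369446 168.68451603]
2.3 65 [277.99132882 149.48580491] [323.40638924 175.91826152]
2.3 103 [238.7667458  151.31121142] [334.88405546 173.18504122]
```

View pics/w8.png

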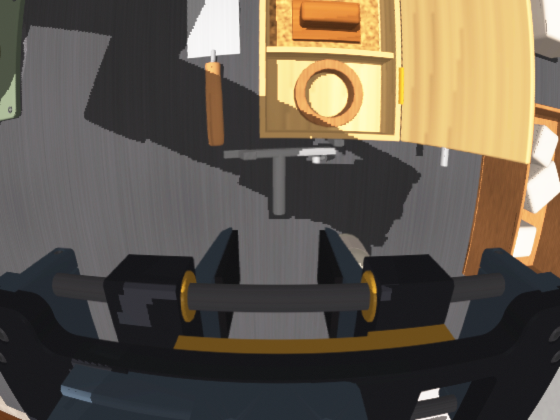

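View pics/s8.png

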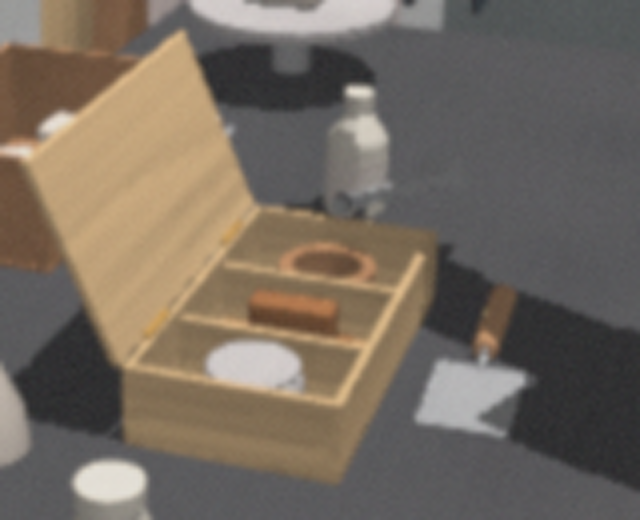

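Stay is at its front stop: the handle sits at wrist px x≈278, exactly the prediction for 2.3. Lid is still open. Next: shut the fingers and go over and behind the lid.

```bash
python3 -m handwheel '{"gripper":[1,1,1,1,1],"offset":[[-20,10,-10],[-35,40,-35],[-40,70,-60],[-40,100,-85],[-40,125,-105]],"rot":[[0,0,0],[0,0,0],[0,0,0],[0,0,0],[0,0,0]]}' 20
python3 -m handwheel '{"gripper":[1,1,1,1,1],"offset":[[0,25,-18],[0,55,-40],[0,85,-60],[0,110,-78],[0,128,-91]],"rot":[[0,0,0],[0,0,0],[0,0,0],[0,0,0],[0,0,0]]}'
python3 -m handwheel '{"gripper":[1,1],"offset":[[0,0,0],[0,0,0]],"rot":[[0,0,0],[0,0,0]]}'
python3 - <<'E'
from h import *
plan([735,-11,178],-90)
s=state()
cv2.imwrite("pics/w9.png",grab_frame("wrist")[:,:,::-1])
cv2.imwrite("pics/s9.png",grab_frame("side")[:,:,::-1])
E
```

```text
time_s: 13.97
ee_pos: [617.9, -99.2, 262.1]
ee_rot: [-111.4, 89.9, 159.0]
force: [0.8, -0.3, 0.5]
gripper_width: 15.5
time_s: 14.38
ee_pos: [745.5, -7.4, 260.1]
ee_rot: [-97.5, 89.7, 172.8]
force: [-0.5, -0.2, -0.8]
gripper_width: 0.7
time_s: 14.55
ee_pos: [744.1, -8.8, 260.2]
ee_rot: [-86.4, 89.7, -176.0]
force: [-0.1, -0.1, -1.1]
gripper_width: 0.5
t 14.55 pos [744.1  -8.8 260.2] off [82.2 -8.7  2.1] rot [0.38 0.02 0.32] F [-0.1 -0.1 -1.1] w 0.5 q [-2. 34. 58. -0. 89. -2.]
```

View pics/w9.png

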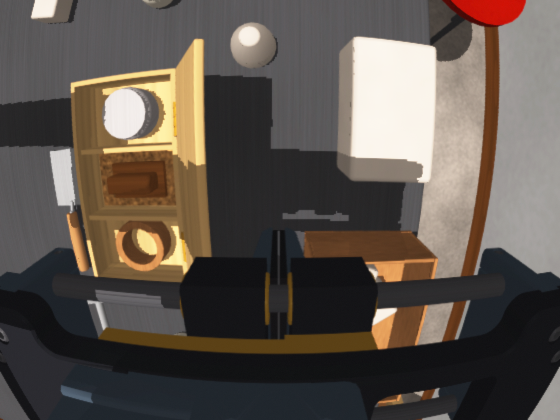

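View pics/s9.png

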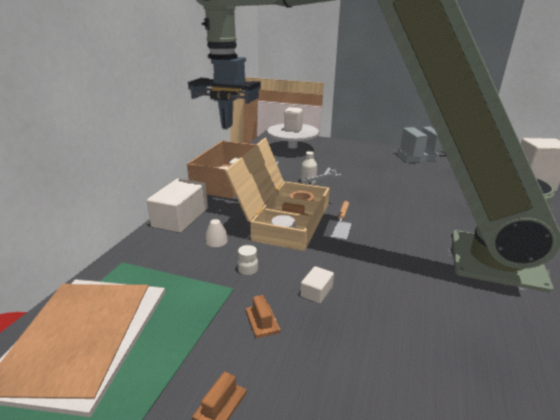

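```bash
python3 -m handwheel '{"gripper":[1,1,1,1,1],"offset":[[15,0,1],[35,0,2],[55,0,2],[72,0,2],[80,0,2]],"rot":[[0,0,0],[0,0,0],[0,0,0],[0,0,0],[0,0,0]]}'
python3 -m handwheel '{"gripper":[1,1,1,1,1],"offset":[[0,-6,0],[0,-12,0],[0,-18,0],[0,-23,0],[0,-27,0]],"rot":[[0,0,0],[0,0,0],[0,0,0],[0,0,0],[0,0,0]]}'
python3 - <<'E'
from h import *
plan([707,-11,179],-90)
s=state()
cv2.imwrite("pics/w10.png",grab_frame("wrist")[:,:,::-1])
cv2.imwrite("pics/s10.png",cv2.resize(grab_frame("side")[80:280,150:370,::-1],None,fx=3,fy=3))
Hx=624
def T(t):
    if t>=np.pi/2: return Hx-150*np.cos(t)+8*np.sin(t)+13.5, 60.5+150*np.sin(t)+8*np.cos(t)-15
    return Hx-135*np.cos(t)+8*np.sin(t)+13.5, 60.5+135*np.sin(t)+8*np.cos(t)
for t in np.arange(2.0,-0.01,-.1): print(round(t,2),np.round(T(t),1))
E
```

```text
time_s: 15.07
ee_pos: [742.0, -12.8, 181.3]
ee_rot: [-87.2, 89.7, -177.0]
force: [-0.6, -0.5, -0.8]
gripper_width: 0.5
time_s: 15.48
ee_pos: [717.0, -11.7, 185.4]
ee_rot: [85.6, 89.9, -4.1]
force: [0.4, -0.3, 0.6]
gripper_width: 0.6
t 15.48 pos [717.  -11.7 185.4] off [  6.4 -10.1  -0.8] rot [ 0.3   0.01 -0.13] F [ 0.4 -0.3  0.6] w 0.6 q [-2. 32. 71. -0. 77. -2.]
2.0 [707.2 178.6]
1.9 [693.6 184.9]
1.8 [679.4 189.8]
1.7 [664.8 193.2]
1.6 [649.9 195.2]
1.5 [635.9 195.7]
1.4 [622.4 194.9]
1.3 [609.1 192.7]
1.2 [596.  189.2]
1.1 [583.4 184.4]
1.0 [571.3 178.4]
0.9 [559.8 171.2]
0.8 [549.2 162.9]
0.7 [539.4 153.6]
0.6 [530.6 143.3]
0.5 [522.9 132.2]
0.4 [516.3 120.4]
0.3 [510.9 108. ]
0.2 [506.8  95.2]
0.1 [504.   81.9]
-0.0 [502.5  68.5]
```

View pics/w10.png

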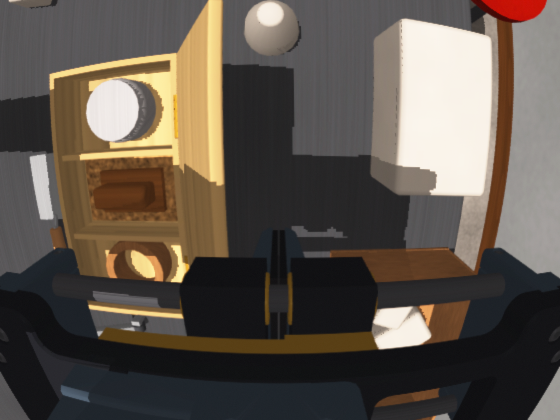

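View pics/s10.png

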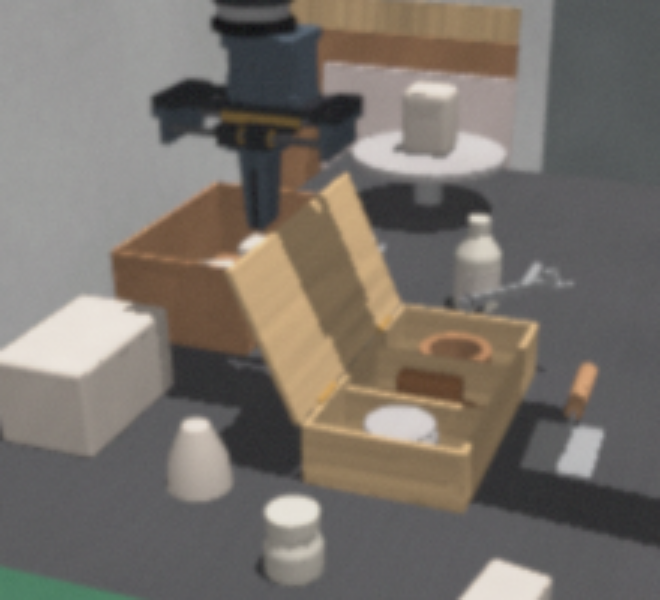

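```bash
python3 -m handwheel '{"gripper":[1,1,1,1,1],"offset":[[5,-3,0],[7,-8,0],[6,-14,0],[5,-20,0],[3,-26,0]],"rot":[[0,0,0],[0,0,0],[0,0,0],[0,0,0],[0,0,0]]}'
python3 -m handwheel '{"gripper":[1,1,1,1,1],"offset":[[-1,-6,0],[-3,-12,0],[-4,-18,0],[-5,-24,0],[-6,-30,0]],"rot":[[0,0,0],[0,0,0],[0,0,0],[0,0,0],[0,0,0]]}'
python3 - <<'E'
from h import *
plan([649.9,-11,195],-90)
s=state()
cv2.imwrite("pics/w11.png",grab_frame("wrist")[:,:,::-1])
cv2.imwrite("pics/s11.png",cv2.resize(grab_frame("side")[80:280,150:370,::-1],None,fx=3,fy=3))
E
```

```text
time_s: 16.0
ee_pos: [691.6, -11.7, 180.9]
ee_rot: [88.1, 89.9, -1.6]
force: [1.8, -0.3, -0.1]
gripper_width: 0.5
time_s: 16.42
ee_pos: [660.8, -12.0, 187.1]
ee_rot: [66.8, 90.0, -22.9]
force: [2.9, 0.6, 1.5]
gripper_width: 0.1
t 16.42 pos [660.8 -12.  187.1] off [ -7.9 -10.9  -1.1] rot [ 0.3   0.01 -0.02] F [2.9 0.6 1.5] w 0.1 q [-2. 27. 80. -0. 73. -2.]
```

View pics/s11.png

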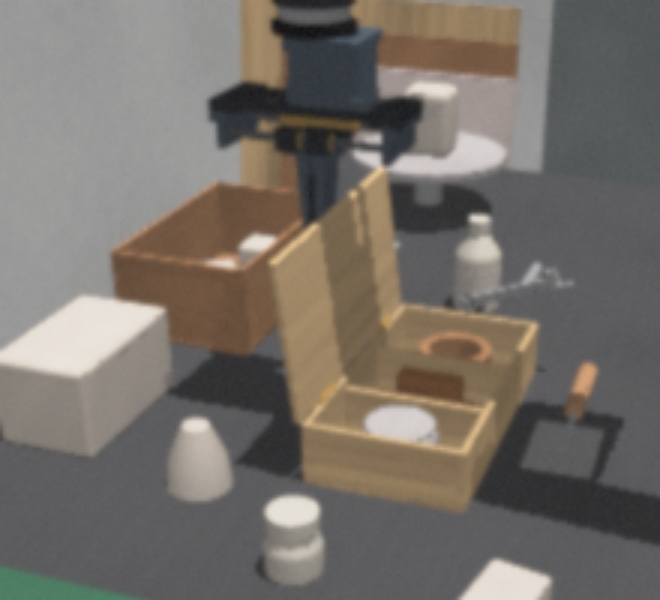

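The lid follows with about 3 N and is near 1.7 rad. Continuing along the arc.

```bash
python3 -m handwheel '{"gripper":[1,1,1,1,1],"offset":[[-2,-6,0],[-4,-12,0],[-5,-18,0],[-6,-24,0],[-7,-30,0]],"rot":[[0,0,0],[0,0,0],[0,0,0],[0,0,0],[0,0,0]]}'
python3 -m handwheel '{"gripper":[1,1,1,1,1],"offset":[[0,-6,0],[1,-12,0],[2,-18,0],[3.5,-24,0],[5,-30,0]],"rot":[[0,0,0],[0,0,0],[0,0,0],[0,0,0],[0,0,0]]}'
python3 - <<'E'
from h import *
plan([596,-11,189],-90)
s=state()
cv2.imwrite("pics/s12.png",cv2.resize(grab_frame("side")[80:280,150:370,::-1],None,fx=3,fy=3))
E
```

```text
time_s: 16.93
ee_pos: [630.6, -12.1, 193.6]
ee_rot: [-82.9, 90.0, -172.6]
force: [1.7, 0.1, -0.6]
gripper_width: 0.5
time_s: 17.35
ee_pos: [600.8, -12.3, 188.9]
ee_rot: [75.0, 90.0, -14.7]
force: [1.2, -0.2, 1.7]
gripper_width: 0.5
t 17.35 pos [600.8 -12.3 188.9] off [-0.1 -4.8 -1.3] rot [ 0.3   0.01 -0.03] F [ 1.2 -0.2  1.7] w 0.5 q [-2. 22. 88. -0. 70. -3.]
```

View pics/s12.png

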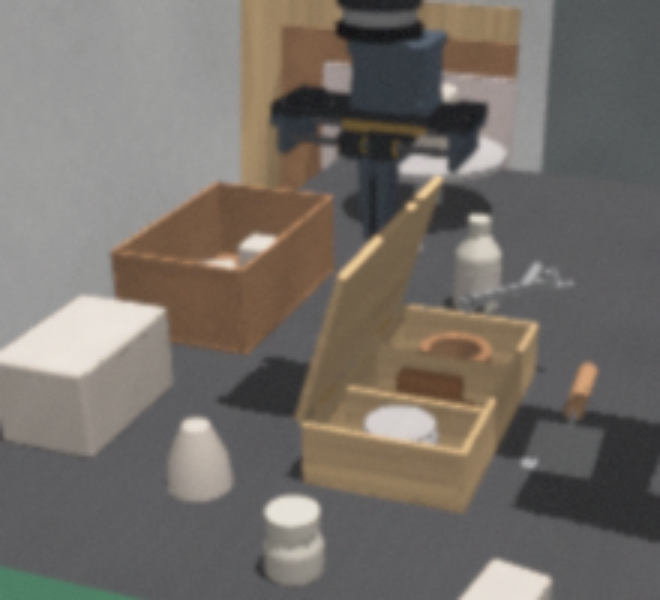

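```bash
python3 -m handwheel '{"gripper":[1,1,1,1,1],"offset":[[1,-6,0],[3,-12,0],[5,-18,0],[8,-24,0],[11,-30,0]],"rot":[[0,0,0],[0,0,0],[0,0,0],[0,0,0],[0,0,0]]}'
python3 -m handwheel '{"gripper":[1,1,1,1,1],"offset":[[3,-5,0],[6.5,-10,0],[10,-14.5,0],[14,-19,0],[18,-23.5,0]],"rot":[[0,0,0],[0,0,0],[0,0,0],[0,0,0],[0,0,0]]}'
python3 - <<'E'
from h import *
plan([539.4,-11,153.6],-90)
s=state()
cv2.imwrite("pics/s13.png",cv2.resize(grab_frame("side")[80:280,150:370,::-1],None,fx=3,fy=3))
E
```

```text
time_s: 17.82
ee_pos: [570.6, -12.4, 177.5]
ee_rot: [-74.9, 90.0, -164.6]
force: [0.7, -0.6, 0.4]
gripper_width: 0.7
time_s: 18.23
ee_pos: [547.3, -12.5, 159.3]
ee_rot: [-78.7, 90.0, -168.4]
force: [0.8, -0.2, 1.1]
gripper_width: 0.5
t 18.23 pos [547.3 -12.5 159.3] off [ 5.7 -7.9 -1.6] rot [0.3  0.   0.02] F [ 0.8 -0.2  1.1] w 0.5 q [-3. 18. 98. -0. 64. -3.]
```

View pics/s13.png

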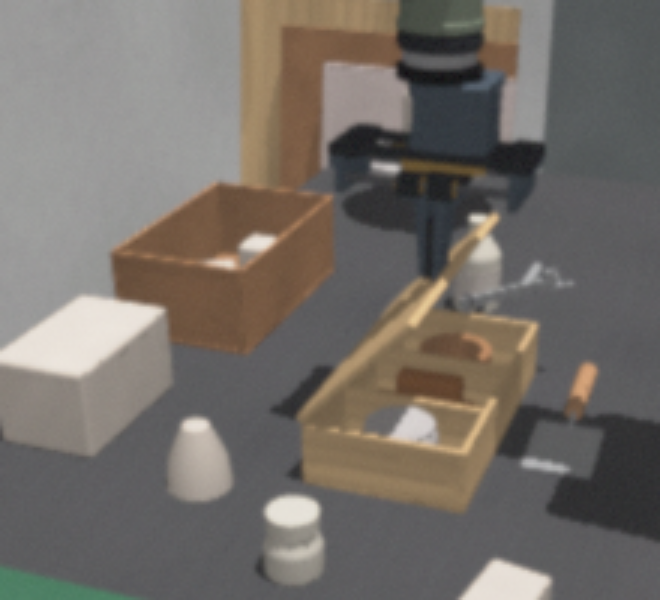

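```bash
python3 -m handwheel '{"gripper":[1,1,1,1,1],"offset":[[5,-5,0],[10,-10,0],[16,-15,0],[21,-20,0],[27,-24,0]],"rot":[[0,0,0],[0,0,0],[0,0,0],[0,0,0],[0,0,0]]}'
python3 -m handwheel '{"gripper":[1,1,1,1,1],"offset":[[6,-4,0],[12,-7,0],[18,-10,0],[24,-12,0],[30,-14,0]],"rot":[[0,0,0],[0,0,0],[0,0,0],[0,0,0],[0,0,0]]}'
python3 - <<'E'
from h import *
plan([503,-11,68.5],-90)
s=state()
cv2.imwrite("pics/s14.png",cv2.resize(grab_frame("side")[80:280,150:370,::-1],None,fx=3,fy=3))
E
```

```text
time_s: 18.7
ee_pos: [523.2, -12.6, 132.1]
ee_rot: [-81.5, 90.0, -171.2]
force: [0.9, 0.2, 1.1]
gripper_width: 0.4
time_s: 19.12
ee_pos: [509.5, -12.7, 102.1]
ee_rot: [-79.4, 90.0, -169.1]
force: [-0.4, 1.0, -0.1]
gripper_width: 0.3
t 19.12 pos [509.5 -12.7 102.1] off [33.6 -6.5 -1.8] rot [0.3  0.   0.02] F [-0.4  1.  -0.1] w 0.3 q [ -3.  18. 107.  -0.  54.  -3.]
```

View pics/s14.png

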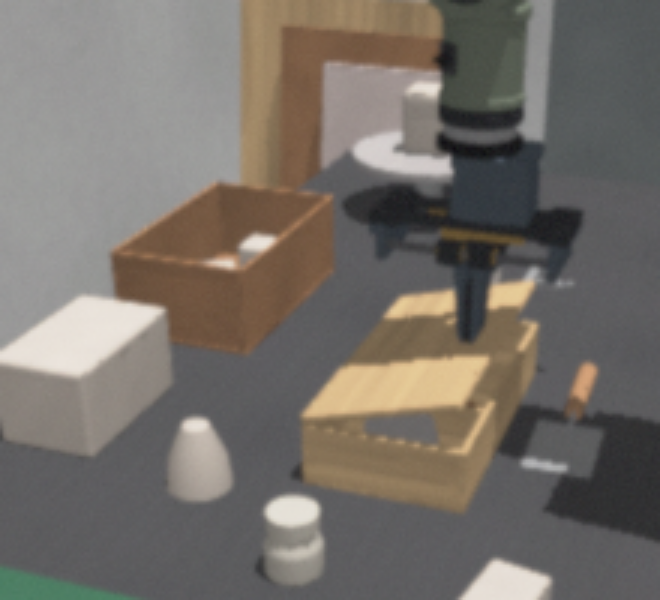

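```bash
python3 -m handwheel '{"gripper":[1,1,1,1,1],"offset":[[4,-2,0],[8,-3,0],[12,-4,0],[16,-5,0],[20,-6,0]],"rot":[[0,0,0],[0,0,0],[0,0,0],[0,0,0],[0,0,0]]}'
python3 -m handwheel '{"gripper":[1,1,1,1,1],"offset":[[3,0,0],[6,0,0],[9,0,0],[12,0,0],[14,0,0]],"rot":[[0,0,0],[0,0,0],[0,0,0],[0,0,0],[0,0,0]]}'
python3 - <<'E'
from h import *
plan([503,-11,67],-90)
E
```

```text
time_s: 19.58
ee_pos: [504.2, -12.8, 82.4]
ee_rot: [84.1, 90.0, -5.6]
force: [0.8, 0.7, 0.2]
gripper_width: 0.7
time_s: 20.0
ee_pos: [503.8, -12.8, 68.5]
ee_rot: [-81.0, 90.0, -170.7]
force: [-4.0, 0.4, 19.4]
gripper_width: 0.6
t 20.0 pos [503.8 -12.8  68.5] off [ 1.5 -0.8 -1.8] rot [0.3  0.   0.03] F [-4.   0.4 19.4] w 0.6 q [ -3.  20. 111.  -0.  49.  -3.]
```

Contact at z = 68.5 with 19 N: the lid is shut against the rim. Retreat straight up and check.

```bash
python3 -m handwheel '{"gripper":[1,1,1,1,1],"offset":[[0.5,0,0],[0.5,0,0],[-5,0,0],[-15,0,0],[-30,0,0]],"rot":[[0,0,0],[0,0,0],[0,0,0],[0,0,0],[0,0,0]]}'
python3 -m handwheel '{"gripper":[1,1,1,1,1],"offset":[[-20,0,0],[-50,-10,0],[-80,-40,0],[-110,-70,0],[-130,-90,0]],"rot":[[0,0,0],[0,0,0],[0,0,0],[0,0,0],[0,0,0]]}'
python3 -m handwheel '{"gripper":[1,1,1],"offset":[[0,0,0],[0,0,0],[0,0,0]],"rot":[[0,0,0],[0,0,0],[0,0,0]]}'
python3 - <<'E'
from h import *
plan([503,-11,67],-90)
cv2.imwrite("pics/s15.png",cv2.resize(grab_frame("side")[110:310,190:390,::-1],None,fx=3,fy=3,interpolation=cv2.INTER_CUBIC))
cv2.imwrite("pics/t15.png",cv2.resize(grab_frame("top")[120:260,210:410,::-1],None,fx=4,fy=4,interpolation=cv2.INTER_CUBIC))
E
```

```text
time_s: 20.42
ee_pos: [503.3, -12.7, 98.7]
ee_rot: [-90.6, 89.9, 179.7]
force: [0.1, -0.3, -0.2]
gripper_width: 0.3
time_s: 20.83
ee_pos: [412.6, -13.2, 231.6]
ee_rot: [83.2, 89.9, -6.5]
force: [0.2, 0.5, 0.7]
gripper_width: 0.6
time_s: 21.08
ee_pos: [414.4, -13.2, 228.7]
ee_rot: [83.1, 89.9, -6.6]
force: [-0.1, 0.3, 0.4]
gripper_width: 0.1
t 21.08 pos [414.4 -13.2 228.7] off [161.7  88.5  -1.8] rot [ 0.3   0.01 -0.05] F [-0.1  0.3  0.4] w 0.1 q [ -3.   3. 107.  -0.  70.  -4.]
```

View pics/s15.png

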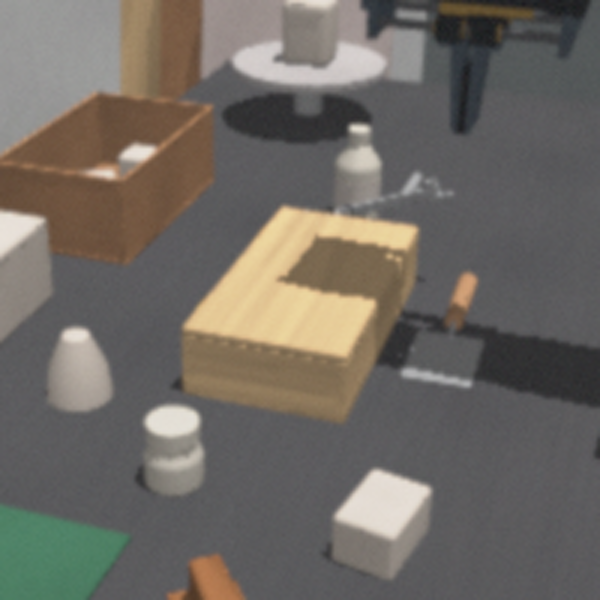

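View pics/t15.png

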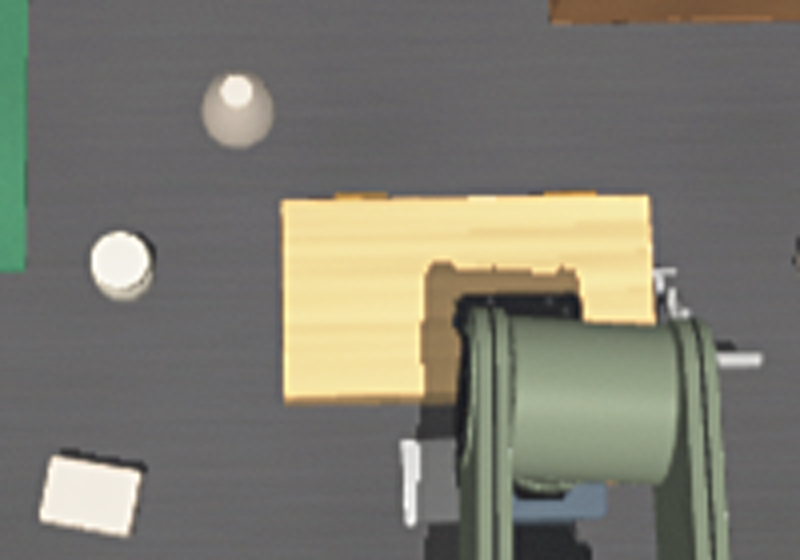

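The side view shows the lid flush on the case and the stay at its front stop. In the top view the jar (121,262), cone (238,110) and offcut (92,495) have not moved. The robot is clear, so I'm handing in.

```bash
python3 -c "
from workcell import *
job_done()"
```

```text
the job is handed in; nothing more can be done
```

I finished all three steps in order and handed the job in at about 21 s. `job_done()` gives no verdict, so what follows is from my own checks.

- **Block:** I took the sanding block nearest the base and released it sole down in the middle, cork-lined bay. The wrist picture just afterwards showed it lying flat near the centre. It is hidden now that the lid is shut.
- **Stay:** I held the cross handle and carried it along its arc, past the snap point and on to the front stop, with the lid still open. After letting go, the handle sat where the 2.3 rad pose projects in the wrist picture. Because I held it almost to the stop, the spring did not throw it over on its own.
- **Lid:** I pushed it over from behind with the shut fingers at roughly 0.5–0.6 rad/s, using only a few newtons. It met the rim with the fingertips at 68.5 mm, the expected closed height, and 19 N. In the last side picture it lies flush.
- **Bystanders:** By eye, in the last pictures, the jar, offcut, cone, bottle and spatula had not moved. The arm hid part of the spatula from the top camera. The tin and tape were last seen in place before the lid came down. I did not measure any of their positions again.
- **Disagreement:** The top and wrist cameras differed by up to about 7 mm on where the case sits along x. I aimed between them, and the placing tolerance left plenty of room for that.

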